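# Close the plate reader and press its sunken reset key

### The job

The plate reader on the lab bench has stopped with its tray part-way out. Push the tray fully home with the fingertips, with the microplate staying seated in it; then reach a fingertip into the round well on top of the reader, press the sunken reset key to the bottom, keep it down for a good second and let it come back up. Do not press the key in the square well, and leave the jar, the tube rack and the covered dish where they stand.

Things in the scene. Friction and masses are not known exactly. Their poses are not given: they have to be found in the camera images.
- reader: white instrument fixed to the bench, 280 wide (y), 300 deep (x), flat deck 105 above the bench, a 20 high hood on its rear 64. Origin: on the bench, at the middle of the front face's lower edge; x points from the front face back into the reader, away from the robot, z up. Tray bay centred on y = +45; the two wells are at y = -88, 42 and 112 behind the front face, which is in front varies
- tray (a joint): how far the tray has been pushed in, m: 0 standing 75 mm out (the start), 0.075 fully home on its end stop. It slides along the reader's x axis; 2 N of friction, no spring, it stays where it is left
- tray_front (a point): middle of the outer face of the tray's grey front plate: 156 wide, 12 thick, from 48 to 98 above the bench; axes as the reader's (x into the reader). With the tray home this face stands 12 proud of the reader's front. Behind it is an aluminium shelf, 62 above the bench, with a 5 high nest rim
- microplate: clear 96-well plate, 128 x 86 x 14.5 high, 60 g, loose in the tray's nest with 1.5 mm play each way; origin at the centre of its underside (62 above the bench, 62.5 behind the tray_front point), long side along the reader's y. It only rides along with the tray
- round_well: grey square module, 68 x 68, flush in the reader's deck, with a round well 50 in diameter and 30 deep in its middle: the sunken reset key is in it. Origin: module's centre, 50 below the deck (55 above the bench); axes as the reader's
- reset_key_top (a point): centre of the top of the reset key, a black disc 24 in diameter at the middle of the round well; its top is 22 below the deck (83 above the bench) when up. Moves with the key
- reset_key (a joint): how far the reset key is pressed, m: 0 up, 0.005 at the bottom. A spring returns it: 1.5 N to start it, 5 N at the bottom; 12 N on it is ample
- square_well: grey module as the round one (68 x 68, flush), but with a square well 50 x 50, 30 deep, and a square key: not to be pressed. Origin: module's centre, 50 below the deck
- square_key (a joint): how far the square key is pressed, m: 0 up, 0.005 at the bottom; same spring
- jar: small closed jar, 44 in diameter, 70 high, loose on the bench in front and to the right of the reader; origin at the centre of its underside
- tube_rack: blue tube rack with capped tubes, 60 (x) x 150 (y) x 84 high, loose on the bench to the left; origin at the centre of its underside
- dish: covered culture dish, 90 in diameter, 16 high, loose on the reader's deck behind the tray bay; origin at the centre of its underside (105 above the bench)
Not all that is in view belongs to the job. Leave any brown or red look-alike of the microplate alone.

How it is judged:
By the outcome, as a careful person would: the job done as asked, in the order asked, and still so for the second after the job is handed in, with the robot touching nothing.
It also fails if it takes over 48 s, if anything falls off the work surface, if the arm or the gripper's body presses on something with over 40 N, if the wrist force passes 120 N, or if a joint passes its speed limit or range.

### The arm

A 6-joint arm with a two-finger parallel gripper is mounted at the origin on the work surface. World frame = base frame: x ahead of the robot, y to its left, z up, the work surface at z = 0. Lengths are in m, angles in degrees, forces in N, time in s.
With the tool pointing down it reaches from about 0.25 to 0.725 m from the base axis. Payload 9.7 kg.
Tool frame: the origin (TCP) lies between the finger pads; the fingertips stand 11 mm ahead of it and the grasp point (between the pads) lies 8 mm behind it; z points along the fingers, x is the direction in which the jaws open and shut, and the axes are right-handed (so a half turn about z gives the same grasp; the last joint's range is limited). The gripper opens to 85 mm and grips with 20 to 120 N. Pads are 22 mm wide; open, the fingers measure 114 mm over their backs; the gripper's body (76 mm by 85 mm) begins 54 mm behind the grasp point. The pads swing forward as they close: fully open they stand 13 mm farther back than shut.
Start: joints at [74.599, 4.979, 10.078, 95.1, 0, 90], TCP at [0.146, 0.53, 0.242] pointing down, gripper open.
Joint ranges: [-179.16, 179.16], [-48.56, 103.87], [-65.8, 70.77], [-126.05, 130.52], [-82.76, 87.17], [-180, 180]. Speed limits (degrees/s): [127.2, 127.2, 147.25, 180, 180, 180].

### API

Orientations are given as [roll, pitch, yaw] about the fixed x, y, z axes, in that order (R = Rz(yaw) Ry(pitch) Rx(roll)).
In Python, from workcell import get_obs, camera, job_done gives the robot as it stands.
- The arm moves only by the tool arm_command, never from a script. Its argument "increments" is a list of rows, each a list of 2 entries, a list of its own where there are three numbers: the shift along the tool's x, y, z in units of 25 mm (1.0 is 25 mm), then the turn about the tool's z in units of 6 degrees (1.0 is 6 degrees). In form: [[[dx, dy, dz], roll], ...]. A call has 1 to 5 rows; each row is the pose to reach, as a shift and turn from the pose measured when the call began, along the tool's axes at that moment; what a row does not reach only later rows make up. A row lasts 1/10 s, in which the tool goes at most 50 mm and 8.59 degrees, less where a joint would pass 70% of its speed; a pose out of reach is approached as far as the arm can. A call with a gripper value outside its range is refused whole. "claw" is the closure, from -1 (fully open) to 1 (shut), so that 0 is half open, set as the call begins (left out, the last holds). The fingers move at their own pace and stop on an object; "force" is the grip in N (left out, the last holds). Time passes only in rows, so rows that repeat a pose let the fingers close. It gives the time, the measured TCP pose, the force and the opening at its end, in the units of the state.
- get_obs(): the state, without advancing time (a new reading comes with each control period).
- camera(name): name is "scene" or "top" or "wrist"; returns a dict with "frame" (400x640x3 uint8, red, green, blue), "range_z" (400x640 float32, m along the optical axis (not along the pixel's ray), 0 where there is no reading), "K" (3x3 intrinsics, pixels), "k1" (the pictures are not rectified: a ray, as slopes to the right and down, at radius r is drawn at 1 + k1 r^2 times it, then the intrinsics apply), "R" (3x3) and "t" (3): a world point X has camera coordinates R X + t; the wrist camera has in their place "hand_eye" (4x4, takes a point from camera to tool coordinates, whose origin is the TCP and whose axes are the tool frame's). Camera axes: x right, y down, z forward; pixel columns grow to the right and rows downward; lengths in m; the calibration is good to about 2 mm. A picture is of the moment at which its call begins: read the wrist's pose just before it.
- job_done(): hands the job in, once; it reports no verdict.
The state is a dict: "time": time; "q": joint angles; "qd": joint speeds; "joint_efforts": joint torques, N m; "ee_pos": TCP position; "tcp_rot": TCP orientation; "wrist_force": force on the tool from outside, world axes, zero at the start; "torque": the same for the moment, N m; "opening": finger opening in m.
Only numpy, scipy, OpenCV 4.12 (cv2) and the standard library are available. Lean on these libraries where they do the work, as an engineer would, in place of code of your own. Each camera call takes 0.05 s, during which the arm holds its last target.

## Working session

There is one attempt and no reset: what is moved stays moved. The work goes in short steps, Python scripts to look and compute and a tool call to move; the robot and the scene stay as the last step left them, time stands still between calls to the robot, and variables do not carry over. Pictures are saved under pics/ and viewed, and the job is handed in when it is done.

Besides the shell and the picture viewer there is one more tool, called after "Request:" as a command line: name --argument value ..., lists and objects as JSON in quotes. arm_command: Moves the arm, as the interface text tells. Its arguments: {"type":"object","properties":{"increments":{"type":"array"},"claw":{"type":"number"},"force":{"type":"number"}},"required":["increments"]}

```bash
mkdir -p pics; ls
python3 - <<'E'
from workcell import get_obs,camera
import cv2,numpy as np
print(get_obs())
for n in("scene","top"):
    c=camera(n); cv2.imwrite(f"pics/{n}0.png",c["frame"][:,:,::-1]); np.savez(f"{n}0.npz",**c)
    print(n,c["K"].tolist(),c["k1"],c.get("R"),c.get("t"))
E
```

```text
pics
{'time': 0.0, 'q': array([ 7.45981938e+01,  5.00986842e+00,  1.00349573e+01,  9.50994245e+01,
       -9.67838169e-04,  9.00011664e+01]), 'qd': array([-0.0526874 , -0.08847236, -0.09640385,  0.00436754,  0.09683004,
        0.03195334]), 'joint_efforts': array([-8.79950312e-04, -5.20386815e+01,  4.64806473e+01,  1.61459885e-02,
       -5.42958514e-05,  1.84361556e-05]), 'ee_pos': array([0.14602058, 0.53004167, 0.24159938]), 'tcp_rot': array([1.79999031e+02, 7.43355729e-02, 7.45970274e+01]), 'wrist_force': array([ 0.07872371, -0.07251659,  0.42332336]), 'torque': array([0.03913573, 0.03241266, 0.00367095]), 'opening': 0.08536215302552412}
scene [[454.85349634205664, 0.0, 320.8147266980027], [0.0, 454.85349634205664, 200.46267912389408], [0.0, 0.0, 1.0]] -0.12718218213676363 [[ 0.26795021  0.96339551 -0.00847168]
 [ 0.80143152 -0.22776601 -0.55301913]
 [-0.53470571  0.14139212 -0.83312548]] [-0.23233634 -0.29091465  1.63940028]
top [[455.3791965458283, 0.0, 316.74507788416236], [0.0, 455.3791965458283, 196.42705479975822], [0.0, 0.0, 1.0]] -0.055886269829290264 [[ 0.0084404  -0.99988132  0.0128884 ]
 [-0.98605604 -0.01046451 -0.16608423]
 [ 0.16619939 -0.01130687 -0.98602734]] [0.11036399 0.50090733 1.21594055]
```

View pics/scene0.png

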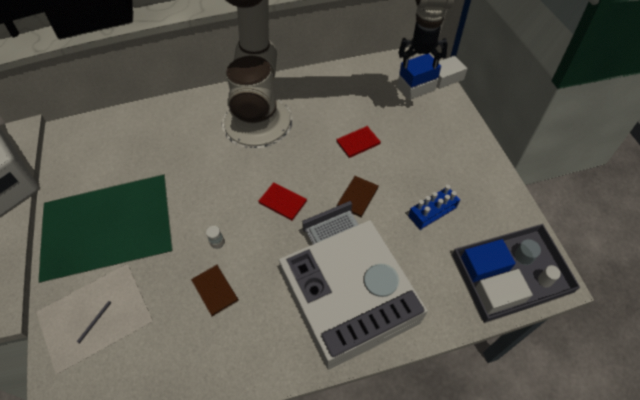

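View pics/top0.png

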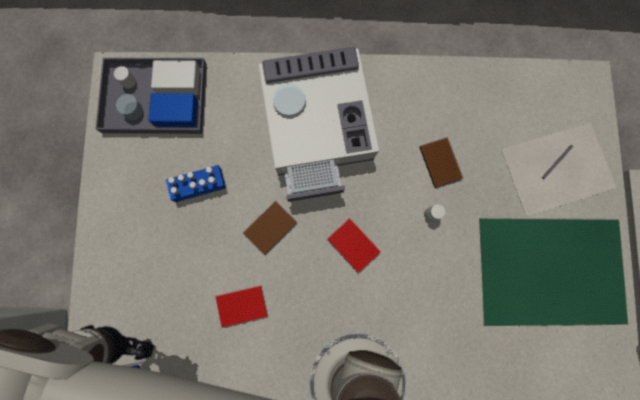

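```bash
cat > h.py <<'E'
import numpy as np,cv2
def ray(c,uv):
    p=cv2.undistortPoints(np.array(uv,float).reshape(-1,1,2),c["K"],np.array([float(c["k1"]),0,0,0])).reshape(-1,2)
    d=np.c_[p,np.ones(len(p))]@c["R"]; o=-c["R"].T@c["t"]; return o,d
def onz(c,uv,z):
    o,d=ray(c,uv); return o+d*((z-o[2])/d[:,2])[:,None]
def proj(c,X):
    return cv2.projectPoints(np.array(X,float).reshape(-1,1,3),cv2.Rodrigues(c["R"])[0],c["t"],c["K"],np.array([float(c["k1"]),0,0,0]))[0].reshape(-1,2)
E
python3 - <<'E'
import cv2
a=cv2.imread("pics/top0.png")[40:210,250:390]; cv2.imwrite("pics/topz.png",cv2.convertScaleAbs(cv2.resize(a,None,fx=3.5,fy=3.5,interpolation=cv2.INTER_CUBIC),alpha=1.3))
a=cv2.imread("pics/scene0.png")[190:370,270:440]; cv2.imwrite("pics/scz.png",cv2.convertScaleAbs(cv2.resize(a,None,fx=3.3,fy=3.3,interpolation=cv2.INTER_CUBIC),alpha=1.3))
E
```

```text
(no output)
```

View pics/topz.png

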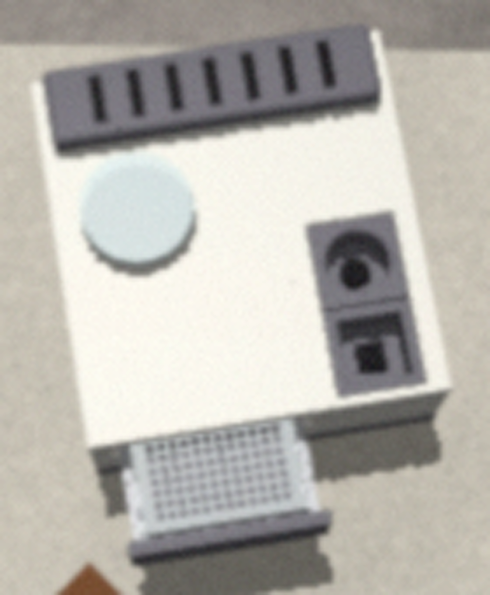

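View pics/scz.png

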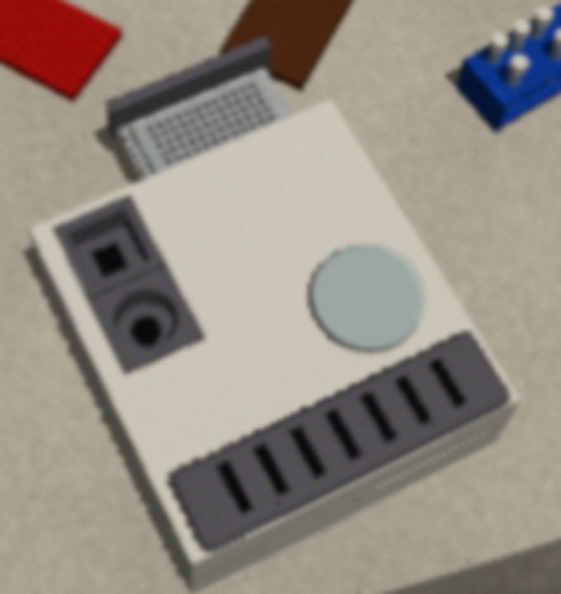

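Run:
```python
from h import *
T=dict(np.load("top0.npz"));S=dict(np.load("scene0.npz"))
# refine key via dark mask
out={}
for n,c,f,off,pts in(("top",T,3.5,(250,40),dict(FL=(92,448),FR=(450,388),m=[(308,228),(393,212),(425,380),(340,396)],key=(354,272),plate=[(133,549),(329,517)])),
 ("scene",S,3.3,(270,190),dict(FL=(330,102),FR=(33,231),m=[(126,372),(204,338),(130,198),(55,228)],key=(146,331),plate=[(268,39),(109,103)]))):
    px=lambda p:(np.array(p,float).reshape(-1,2)+.5)/f-.5+np.array(off)
    print(n,"cam",(-c["R"].T@c["t"]).round(3))
    fl=onz(c,px(pts["FL"]),.105)[0];fr=onz(c,px(pts["FR"]),.105)[0]
    print("FL",fl,"FR",fr,"w",np.linalg.norm(fl-fr),"yaw",np.degrees(np.arctan2(*( (fl-fr)[:2]*[-1,1]))), "mid",(fl+fr)/2)
    m=onz(c,px(pts["m"]),.105);print("mods",m.mean(0),m[:,:2].round(4).tolist())
    print("key",onz(c,px(pts["key"]),.083)); print("plate",onz(c,px(pts["plate"]),.098))
    g=c["frame"].sum(2).astype(int);u,v=px(pts["key"])[0].round().astype(int);w=g[v-6:v+7,u-6:u+7];print(w)
```

```text
top cam [0.291 0.129 1.281]
FL [0.56514201 0.22448513 0.105     ] FR [ 0.61529851 -0.04739066  0.105     ] w 0.27646359059334563 yaw 10.452581639491749 mid [0.59022026 0.08854723 0.105     ]
mods [0.68201536 0.01612443 0.105     ] [[0.7423, 0.0612], [0.7565, -0.0051], [0.6214, -0.0283], [0.6079, 0.0368]]
key [[0.71477939 0.02364454 0.083     ]]
plate [[0.48924788 0.19238679 0.098     ]
 [0.51534256 0.04482348 0.098     ]]
[[119 121 131 131 130 140 135 128 122 131 130 118 114]
 [126 127 131 126 140 133 144 155 166 169 144 134 116]
 [137 155 173 141 139 137 156 174 214 226 192 152 140]
 [167 220 223 174 117  95 111 136 178 210 232 198 168]
 [197 238 210 145  99  86  85  91 104 163 224 253 239]
 [259 255 177 110  78  64  86  64  80 114 203 265 272]
 [278 261 164  93  88  72  76  77  86  86 177 251 276]
 [281 244 157  93  77  75  77  82  80  79 156 247 286]
 [281 253 167  95  70  71  81  83  77  79 152 252 280]
 [279 259 197 106  70  70  78  63  71 108 174 257 280]
 [285 272 245 178  97  70  79  85 141 181 244 274 283]
 [288 283 274 243 182 154 150 187 227 257 276 283 287]
 [288 290 290 
[... 486 characters left out ...]
87 182 182 180 180 185 185 182 176 153]
 [174 184 183 176 159 143 141 141 154 174 184 185 179]
 [185 182 161 135 108  86  68  75  99 141 173 184 185]
 [185 176 128  76  52  40  26  35  52  95 151 178 188]
 [181 152  97  44  27  20  26  27  30  63 124 170 184]
 [179 129  70  35  23  26  24  24  27  45  98 155 176]
 [177 126  59  31  24  22  22  21  22  38  93 149 170]
 [181 137  80  37  20  23  21  20  23  47  99 151 151]
 [179 161 115  60  29  24  27  26  37  69 127 161 153]
 [182 176 147 102  59  38  35  38  58 107 152 169 164]
 [186 185 176 149 111  90  83  84 110 143 163 172 177]
 [189 191 187 175 161 146 141 140 154 169 173 180 185]
 [191 189 188 188 185 178 174 175 180 183 182 179 191]]
```

```bash
cat > go.py <<'E'
import sys,numpy as np
from workcell import get_obs
from scipy.spatial.transform import Rotation as R
def inc(x,y,z,yaw):
    o=get_obs();r=R.from_euler("xyz",o["tcp_rot"],degrees=True)
    d=r.inv().apply(np.array([x,y,z])-o["ee_pos"])
    print("t",round(o["time"],2),"pos",o["ee_pos"].round(4),"rot",o["tcp_rot"].round(2),"F",o["wrist_force"].round(2),"open",round(o["opening"],4))
    print("shift",(d/.025).round(3),"roll",round(-((yaw-o["tcp_rot"][2]+180)%360-180)/6,2),"q",o["q"].round(1))
inc(*map(float,sys.argv[1:]))
E
python3 go.py 0.44 0.1075 0.242 100.4
```

```text
t 0.1 pos [0.146  0.5301 0.2416] rot [-1.80e+02  7.00e-02  7.46e+01] F [ 0.46 -0.38  0.15] open 0.0855
shift [-1.3173e+01  1.5826e+01  2.0000e-03] roll -4.3 q [74.6  5.  10.  95.1  0.  90. ]
```

Request:
arm_command --increments '[[[-1,1.2,0],-0.8],[[-2.1,2.5,0],-1.7],[[-3.2,3.8,0],-2.6],[[-4.2,5.1,0],-3.5],[[-5.3,6.3,0],-4.3]]' --claw 1 --force 40

```text
time: 0.6
ee_pos: [0.2633, 0.359, 0.2414]
tcp_rot: [-180.0, 0.1, 100.6]
wrist_force: [0.4, 0.2, -0.8]
opening: 0.0124
```

```bash
python3 go.py 0.44 0.1075 0.242 100.4
```

```text
t 0.6 pos [0.2633 0.359  0.2414] rot [-1.7996e+02  8.0000e-02  1.0063e+02] F [ 0.42  0.25 -0.82] open 0.0124
shift [-1.1193e+01  5.0890e+00 -1.0000e-02] roll 0.04 q [53.8 -9.2 -3.8 95.5 -0.  43.1]
```

Request:
arm_command --increments '[[[-1.5,0.6,0],0],[[-3,1.3,0],0],[[-4.5,2,0],0],[[-6,2.7,0],0],[[-7.5,3.4,0],0]]'

```text
time: 1.1
ee_pos: [0.382, 0.1888, 0.2415]
tcp_rot: [-180.0, 0.1, 100.6]
wrist_force: [0.8, -0.0, 0.4]
opening: 0.0005
```

```bash
python3 go.py 0.44 0.1075 0.242 100.4
```

```text
t 1.1 pos [0.382  0.1888 0.2415] rot [-1.7995e+02  8.0000e-02  1.0064e+02] F [ 0.83 -0.02  0.44] open 0.0005
shift [-3.626  1.679 -0.016] roll 0.04 q [ 26.3 -11.8  -6.   95.9  -0.1  15.7]
```

Request:
arm_command --increments '[[[-1.2,0.5,0],0],[[-2.4,1.1,0],0],[[-3.6,1.7,0],0.1],[[-3.6,1.7,0],0.1],[[-3.6,1.7,0],0.1]]'

```text
time: 1.6
ee_pos: [0.4404, 0.1077, 0.2412]
tcp_rot: [-179.9, 0.1, 99.9]
wrist_force: [-0.3, -0.4, 0.2]
opening: 0.0001
```

```bash
python3 go.py 0.44 0.1075 0.07 100.4
python3 - <<'E'
from workcell import get_obs,camera
import cv2,numpy as np
o=get_obs();c=camera("wrist"); cv2.imwrite("pics/w1.png",c["frame"][:,:,::-1]); np.savez("w1.npz",pos=o["ee_pos"],rot=o["tcp_rot"],**c); print(c["hand_eye"],c["K"],c["k1"])
E
```

```text
t 1.6 pos [0.4404 0.1077 0.2412] rot [-1.799e+02  7.000e-02  9.994e+01] F [-0.28 -0.35  0.22] open 0.0001
shift [ 2.000e-03 -6.000e-03  6.847e+00] roll -0.08 q [13.8 -8.1 -2.8 95.4 -0.1  3.8]
[[ 9.99999061e-01  3.28093991e-04 -1.33062024e-03 -3.99804884e-04]
 [ 1.22465013e-04  9.45643414e-01  3.25205349e-01 -8.31690273e-02]
 [ 1.36499019e-03 -3.25205207e-01  9.45642485e-01 -1.32191387e-01]
 [ 0.00000000e+00  0.00000000e+00  0.00000000e+00  1.00000000e+00]] [[309.63862323   0.         320.85547949]
 [  0.         309.63862323 202.44607825]
 [  0.           0.           1.        ]] -0.017003320388341812
```

View pics/w1.png

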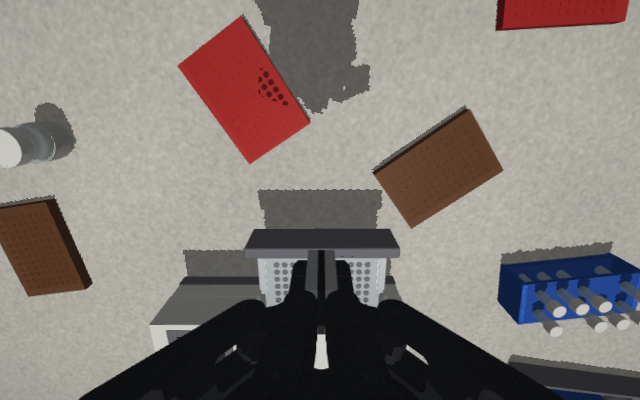

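```bash
python3 - <<'E'
from h import *
from scipy.spatial.transform import Rotation as R
W=dict(np.load("w1.npz"))
Rt=R.from_euler("xyz",W["rot"],degrees=True).as_matrix();H=W["hand_eye"]
Rc=Rt@H[:3,:3];tc=Rt@H[:3,3]+W["pos"];W["R"]=Rc.T;W["t"]=-Rc.T@tc
print("top z.098",onz(W,[(245,249),(400,248),(246,256),(399,256)],.098));print("bot",onz(W,[(257,230),(390,229)],.048))
print("home face",proj(W,[.5721,.1317,.098]))
E
python3 - <<'E'
import cv2
a=cv2.imread("pics/w1.png")[215:275,230:420];cv2.imwrite("pics/w1z.png",cv2.resize(a,None,fx=4,fy=4,interpolation=cv2.INTER_CUBIC))
E
```

```text
top z.098 [[0.51289029 0.04292837 0.098     ]
 [0.48508144 0.19419865 0.098     ]
 [0.52052674 0.04464489 0.098     ]
 [0.49390483 0.19548607 0.098     ]]
bot [[0.5141577  0.04513304 0.048     ]
 [0.48647037 0.19505921 0.048     ]]
home face [[322.5991785  310.77730962]]
```

View pics/w1z.png

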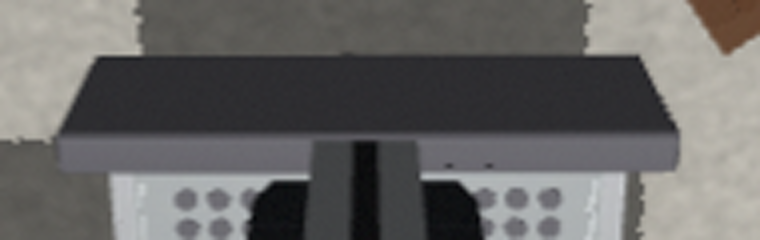

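Request:
arm_command --increments '[[[0,0,1.5],0],[[0,0,3],-0.1],[[0,0,4.5],-0.1],[[0,0,5.8],-0.1],[[0,0,6.8],-0.1]]'

```text
time: 2.15
ee_pos: [0.4386, 0.109, 0.0693]
tcp_rot: [-179.8, 0.1, 100.7]
wrist_force: [-0.7, 0.5, 0.4]
opening: -0.0002
```

```bash
python3 go.py 0.487 0.117 0.07 100.4
```

```text
t 2.15 pos [0.4386 0.109  0.0693] rot [-1.7983e+02  6.0000e-02  1.0072e+02] F [-0.66  0.48  0.44] open -0.0002
shift [-0.044  1.964 -0.033] roll 0.05 q [ 14.   -8.1 -21.9  76.4  -0.1   3.3]
```

Request:
arm_command --increments '[[[0,0.6,0],0],[[0,1.2,0],0],[[0,1.6,0],0],[[0,1.8,0],0],[[0,1.9,0],0]]'

```text
time: 2.65
ee_pos: [0.4852, 0.1183, 0.0693]
tcp_rot: [-179.8, 0.1, 100.8]
wrist_force: [-1.3, 0.9, 1.0]
opening: -0.0003
```

Request:
arm_command --increments '[[[0,0.1,0],0],[[0,0.2,0],0],[[0,0.4,0],0],[[0,0.6,0],0],[[0,0.8,0],0]]'

```text
time: 3.15
ee_pos: [0.5052, 0.1221, 0.0692]
tcp_rot: [-179.8, 0.1, 100.8]
wrist_force: [-2.3, 0.1, 0.7]
opening: 0.0003
```

```bash
python3 go.py 0.562 0.1305 0.07 100.4
```

```text
t 3.15 pos [0.5052 0.1221 0.0692] rot [-1.7981e+02  5.0000e-02  1.0076e+02] F [-2.34  0.05  0.7 ] open 0.0003
shift [-0.093  2.296 -0.039] roll 0.06 q [ 13.6   1.3 -12.9  76.   -0.    2.8]
```

In contact (~2 N). Continue.

Request:
arm_command --increments '[[[0,0.3,0],0],[[0,0.6,0],0],[[0,0.9,0],0],[[0,1.2,0],0],[[-0.05,1.4,0],0]]'

```text
time: 3.65
ee_pos: [0.5405, 0.1276, 0.069]
tcp_rot: [-179.8, 0.0, 100.8]
wrist_force: [-3.3, 1.6, 0.5]
opening: -0.0001
```

Request:
arm_command --increments '[[[0,0.1,0],0],[[0,0.2,0],0],[[0,0.3,0],0],[[0,0.4,0],0],[[0,0.5,0],0]]'

```text
time: 4.15
ee_pos: [0.5529, 0.1299, 0.0689]
tcp_rot: [-179.8, 0.0, 100.8]
wrist_force: [-1.8, -1.4, -0.3]
opening: -0.0001
```

```bash
python3 go.py 0.562 0.1305 0.07 100.4
```

```text
t 4.15 pos [0.5529 0.1299 0.0689] rot [-1.7980e+02  4.0000e-02  1.0077e+02] F [-1.77 -1.44 -0.31] open -0.0001
shift [-0.046  0.363 -0.045] roll 0.06 q [13.2  7.8 -6.  76.4 -0.   2.5]
```

Request:
arm_command --increments '[[[0,0.06,0],0],[[0,0.12,0],0],[[0,0.18,0],0],[[0,0.24,0],0],[[0,0.3,0],0]]'

```text
time: 4.65
ee_pos: [0.5589, 0.131, 0.0687]
tcp_rot: [-179.6, 0.0, 100.8]
wrist_force: [-16.6, -3.5, 5.7]
opening: 0.0
```

Request:
arm_command --increments '[[[0,0.04,0],0],[[0,0.08,0],0],[[0,0.12,0],0],[[0,0.16,0],0],[[0,0.2,0],0]]'

```text
time: 5.15
ee_pos: [0.5589, 0.1311, 0.0684]
tcp_rot: [-179.0, 0.0, 100.8]
wrist_force: [-34.8, -6.3, 16.5]
opening: 0.0001
```

Request:
arm_command --increments '[[[0,-0.3,0],0],[[0,-0.8,0],0],[[0,-1.5,0],0],[[0,-2.2,0],0],[[0,-2.6,0],0]]'

```text
time: 5.65
ee_pos: [0.4945, 0.119, 0.0698]
tcp_rot: [-179.1, 0.0, 100.8]
wrist_force: [0.9, -0.1, 0.3]
opening: -0.0001
```

Request:
arm_command --increments '[[[0,0,-1.2],0],[[0,0,-2.4],0],[[0,0,-3.6],0],[[0,0,-4.8],0],[[0,0,-5],0]]'

```text
time: 6.15
ee_pos: [0.498, 0.1198, 0.1988]
tcp_rot: [-179.4, 0.0, 100.8]
wrist_force: [-0.2, -0.3, -0.5]
opening: -0.0001
```

```bash
python3 go.py 0.7175 0.0232 0.19 100.4
python3 - <<'E'
from workcell import get_obs,camera
from h import *
from scipy.spatial.transform import Rotation as R
o=get_obs();W=camera("wrist"); cv2.imwrite("pics/w2.png",W["frame"][:,:,::-1]); np.savez("w2.npz",pos=o["ee_pos"],rot=o["tcp_rot"],**W)
for n in("top","scene"):
    c=camera(n);cv2.imwrite(f"pics/{n}2.png",c["frame"][:,:,::-1]);np.savez(f"{n}2.npz",**c)
a=cv2.imread("pics/top2.png")[40:210,250:390]; b=cv2.imread("pics/scene2.png")[190:360,270:410]
cv2.imwrite("pics/z2.png",cv2.convertScaleAbs(cv2.resize(np.hstack([a,b]),None,fx=2.8,fy=2.8,interpolation=cv2.INTER_CUBIC),alpha=1.3))
E
```

```text
t 6.15 pos [0.498  0.1198 0.1988] rot [-1.7944e+02  1.0000e-02  1.0078e+02] F [-0.21 -0.31 -0.46] open -0.0001
shift [-5.44   7.904  0.275] roll 0.06 q [13.5 -0.3 -0.2 90.7  0.   2.7]
```

View pics/w2.png

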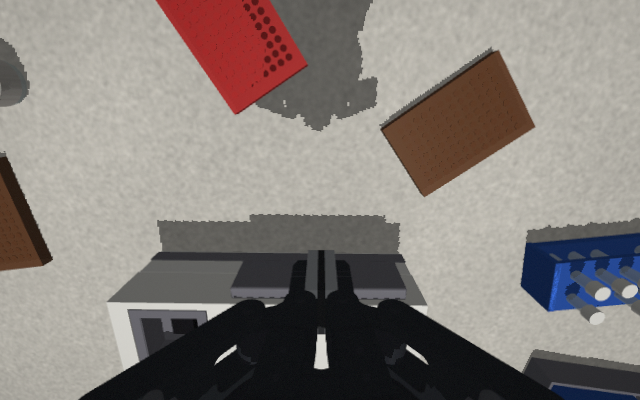

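View pics/z2.png

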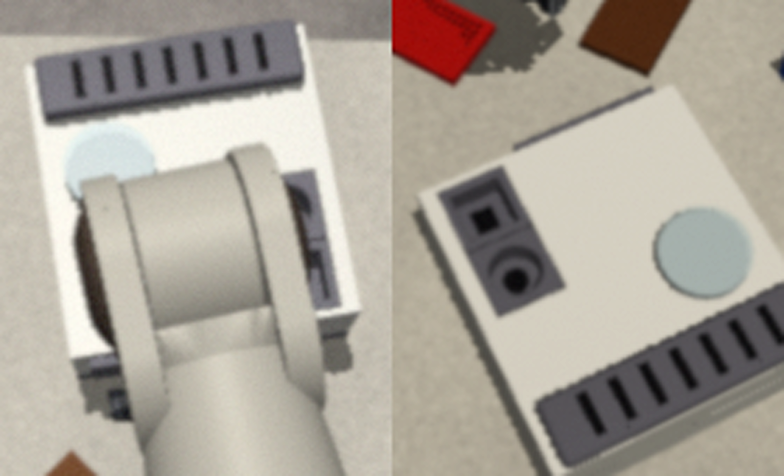

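Request:
arm_command --increments '[[[-0.7,1.2,0],0],[[-1.4,2.4,0],0],[[-2.1,3.6,0],0],[[-2.7,4.6,0],0],[[-2.7,4.6,0],0]]'

```text
time: 6.8
ee_pos: [0.6241, 0.0734, 0.1891]
tcp_rot: [-178.9, 0.0, 100.7]
wrist_force: [-0.9, 0.2, -0.6]
opening: 0.0003
```

```bash
python3 go.py 0.7175 0.0232 0.19 100.4
python3 - <<'E'
from workcell import get_obs,camera
from h import *
o=get_obs();W=camera("wrist"); cv2.imwrite("pics/w3.png",W["frame"][:,:,::-1]); np.savez("w3.npz",pos=o["ee_pos"],rot=o["tcp_rot"],**W)
E
```

```text
t 6.8 pos [0.6241 0.0734 0.1891] rot [-1.7891e+02  3.0000e-02  1.0069e+02] F [-0.88  0.19 -0.6 ] open 0.0003
shift [-2.664  3.297 -0.096] roll 0.05 q [ 6.7 16.3 17.2 92.  -0.1 -3.9]
```

View pics/w3.png

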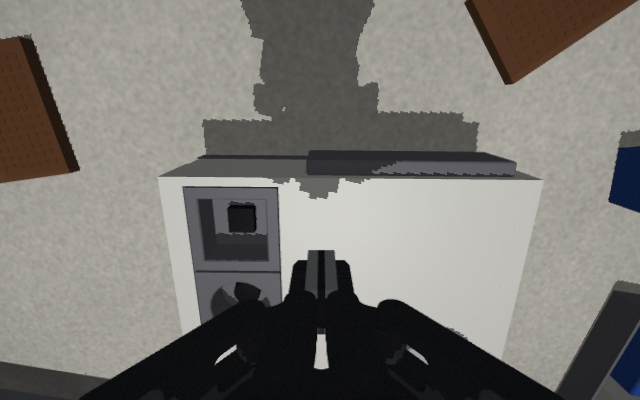

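Run:
```python
from h import *
from scipy.spatial.transform import Rotation as R
W=dict(np.load("w3.npz"))
Rt=R.from_euler("xyz",W["rot"],degrees=True).as_matrix();H=W["hand_eye"]
Rc=Rt@H[:3,:3];tc=Rt@H[:3,3]+W["pos"];W["R"]=Rc.T;W["t"]=-Rc.T@tc
q=onz(W,[(159,177),(543,179),(183,186.5),(278,186.5),(281,271),(195,271)],.105);print(q)
fr,fl=q[0],q[1];y=(fl-fr)/np.linalg.norm(fl-fr);print(np.linalg.norm(fl-fr),np.degrees(np.arctan2(-y[0],y[1])))
ex=np.array([.9833,.1822,0]);print("key est",q[4:6].mean(0)+.035*ex,q[2:4].mean(0)+.104*ex, (fr+fl)/2+.112*ex-.088*np.array([-.1822,.9833,0]))
print("plate home top edge",onz(W,[(307,173),(515,175),(307,164)],.098))
a=W["frame"][170:335,140:300,::-1];cv2.imwrite("pics/w3z.png",cv2.resize(a,None,fx=3.5,fy=3.5,interpolation=cv2.INTER_CUBIC))
```

```text
[[ 0.61687469 -0.04810384  0.105     ]
 [ 0.56646305  0.2260966   0.105     ]
 [ 0.62080325 -0.03051107  0.105     ]
 [ 0.60792215  0.03779057  0.105     ]
 [ 0.6764729   0.05011458  0.105     ]
 [ 0.68947905 -0.01757191  0.105     ]]
0.27879601440721374 10.417472953457684
key est [0.71739147 0.02264834 0.105     ] [0.7166259  0.02258855 0.105     ] [0.71783207 0.02287238 0.105     ]
plate home top edge [[0.59571707 0.05677219 0.098     ]
 [0.56825098 0.20943361 0.098     ]
 [0.58907912 0.0556133  0.098     ]]
```

View pics/w3z.png

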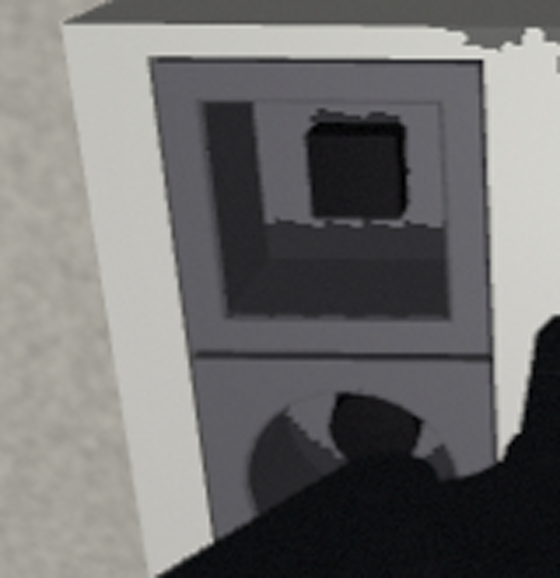

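Request:
arm_command --increments '[[[-0.8,1,0],0],[[-1.6,2,0],0],[[-2.3,2.8,-0.1],0],[[-2.7,3.3,-0.1],0],[[-2.7,3.3,-0.1],0]]'

```text
time: 7.35
ee_pos: [0.7168, 0.0223, 0.1888]
tcp_rot: [-178.8, -0.0, 100.7]
wrist_force: [-0.5, -0.1, -0.8]
opening: -0.0001
```

```bash
python3 go.py 0.7173 0.0227 0.125 100.4
```

```text
t 7.35 pos [0.7168 0.0223 0.1888] rot [-178.78   -0.    100.66] F [-0.49 -0.08 -0.79] open -0.0001
shift [0.01  0.077 2.55 ] roll 0.04 q [ 1.9 30.4 35.8 96.6 -0.2 -8.8]
```

Request:
arm_command --increments '[[[0,0.05,0.7],0],[[0,0.08,1.4],0],[[0,0.08,2.0],0],[[0,0.08,2.5],0],[[0,0.08,2.5],0]]'

```text
time: 7.85
ee_pos: [0.7159, 0.0231, 0.1242]
tcp_rot: [-178.6, -0.0, 100.7]
wrist_force: [-0.4, 1.1, -1.6]
opening: -0.0001
```

```bash
python3 go.py 0.7173 0.0227 0.096 100.4;python3 - <<'E'
from workcell import get_obs,camera
from h import *
c=camera("scene");a=c["frame"][190:330,250:430,::-1]
cv2.imwrite("pics/s4.png",cv2.convertScaleAbs(cv2.resize(a,None,fx=4,fy=4,interpolation=cv2.INTER_CUBIC),alpha=1.3))
o=get_obs();print(proj(c,o["ee_pos"]-[0,0,.011]))
E
```

```text
t 7.85 pos [0.7159 0.0231 0.1242] rot [-1.7859e+02 -4.0000e-02  1.0069e+02] F [-0.37  1.12 -1.62] open -0.0001
shift [-0.025  0.081  1.127] roll 0.05 q [ 1.9 29.5 27.3 89.2 -0.2 -8.8]
[[313.33106318 283.95712164]]
```

View pics/s4.png

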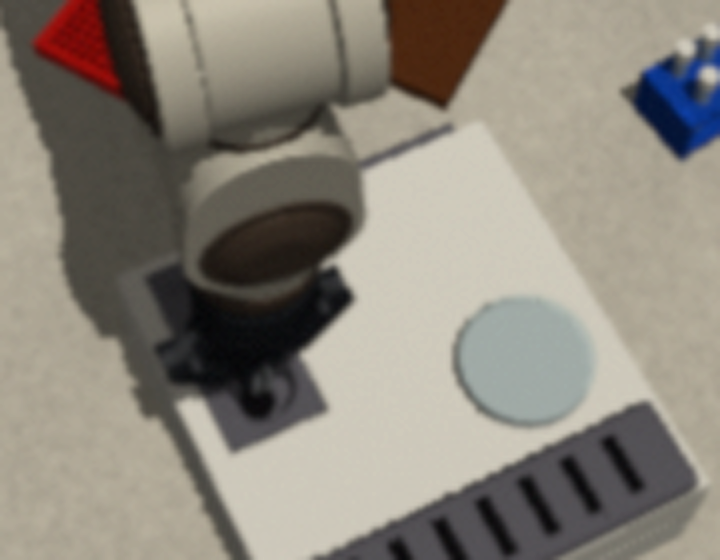

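Request:
arm_command --increments '[[[0,0.05,0.2],0],[[0,0.08,0.4],0],[[0,0.08,0.6],0],[[0,0.08,0.8],0],[[0,0.08,1.0],0]]'

```text
time: 8.4
ee_pos: [0.7178, 0.0232, 0.1001]
tcp_rot: [-178.7, -0.0, 100.7]
wrist_force: [0.4, 0.2, 0.9]
opening: -0.0003
```

```bash
python3 go.py 0.7173 0.0227 0.088 100.4
```

```text
t 8.4 pos [0.7178 0.0232 0.1001] rot [-1.7868e+02 -2.0000e-02  1.0068e+02] F [0.42 0.16 0.9 ] open -0.0003
shift [-0.015 -0.013  0.486] roll 0.05 q [ 1.9 29.6 24.9 86.6 -0.2 -8.8]
```

Request:
arm_command --increments '[[[0,0,0.1],0],[[0,0,0.2],0],[[0,0,0.3],0],[[0,0,0.4],0],[[0,0,0.45],0]]'

```text
time: 8.9
ee_pos: [0.7177, 0.0231, 0.0893]
tcp_rot: [-178.7, -0.0, 100.7]
wrist_force: [-1.0, -1.1, 4.7]
opening: 0.0003
```

Request:
arm_command --increments '[[[0,0,0.03],0],[[0,0,0.06],0],[[0,0,0.08],0]]'

```text
time: 9.2
ee_pos: [0.7178, 0.0231, 0.089]
tcp_rot: [-178.8, -0.0, 100.7]
wrist_force: [-4.6, -0.2, 12.9]
opening: 0.0001
```

Request:
arm_command --increments '[[[0,0,0.07],0],[[0,0,0.07],0],[[0,0,0.07],0],[[0,0,0.07],0],[[0,0,0.07],0]]'

```text
time: 9.7
ee_pos: [0.7177, 0.0231, 0.0891]
tcp_rot: [-178.9, 0.0, 100.7]
wrist_force: [-4.2, -1.0, 11.0]
opening: 0.0004
```

Request:
arm_command --increments '[[[0,0,0.05],0],[[0,0,0.05],0],[[0,0,0.05],0],[[0,0,0.05],0],[[0,0,0.05],0]]'

```text
time: 10.2
ee_pos: [0.7177, 0.0231, 0.0891]
tcp_rot: [-178.9, 0.0, 100.7]
wrist_force: [-4.0, 0.2, 8.0]
opening: 0.0001
```

Request:
arm_command --increments '[[[0,0,0.05],0],[[0,0,0.05],0],[[0,0,0.05],0],[[0,0,0.05],0],[[0,0,0.05],0]]'

```text
time: 10.7
ee_pos: [0.7177, 0.0231, 0.0891]
tcp_rot: [-179.0, 0.0, 100.7]
wrist_force: [-3.0, 0.6, 7.0]
opening: 0.0001
```

Held about 1.7 s above 5 N. Now release straight up and away.

Request:
arm_command --increments '[[[0,0,-0.2],0],[[0,0,-0.6],0],[[0,0,-1.2],0],[[0,0,-2],0],[[0,0,-3],0]]'

```text
time: 11.2
ee_pos: [0.7187, 0.0234, 0.1643]
tcp_rot: [-178.9, 0.0, 100.7]
wrist_force: [-0.9, 0.3, 0.0]
opening: -0.0001
```

Request:
arm_command --increments '[[[0,-0.5,-0.7],0],[[0,-1.6,-1.2],0],[[0,-2.8,-1.2],0],[[0,-4,-1.2],0],[[0,-5.2,-1.2],0]]'

```text
time: 11.7
ee_pos: [0.5896, -0.0009, 0.1971]
tcp_rot: [-178.9, 0.0, 100.7]
wrist_force: [-0.5, 1.1, 0.4]
opening: 0.0001
```

Request:
arm_command --increments '[[[0,-1,0],0],[[0,-2,0],0],[[0,-3,0],0],[[0,-4,0],0],[[0,-4,0],0]]'

```text
time: 12.2
ee_pos: [0.4888, -0.0198, 0.2001]
tcp_rot: [-179.0, 0.0, 100.7]
wrist_force: [0.6, -0.1, -0.4]
opening: -0.0
```

```bash
python3 go.py 0.5 0.0227 0.2 100.4;python3 - <<'E'
from workcell import get_obs,camera
from h import *
ims=[]
for n,(r,q) in dict(top=(slice(40,230),slice(160,450)),scene=(slice(180,370),slice(190,480))).items():
    c=camera(n);a=c["frame"][r,q,::-1];b=np.load(n+"0.npz")["frame"][r,q,::-1]
    ims.append(np.hstack([b,a]))
cv2.imwrite("pics/z5.png",cv2.convertScaleAbs(cv2.resize(np.vstack(ims),None,fx=1.37,fy=1.5,interpolation=cv2.INTER_CUBIC),alpha=1.3))
T=camera("scene");b=T["frame"][190:330,270:400,::-1];cv2.imwrite("pics/s5.png",cv2.convertScaleAbs(cv2.resize(b,None,fx=4,fy=4,interpolation=cv2.INTER_CUBIC),alpha=1.3))
E
```

```text
t 12.2 pos [ 0.4888 -0.0198  0.2001] rot [-1.7898e+02  3.0000e-02  1.0065e+02] F [ 0.55 -0.14 -0.41] open -0.0
shift [ 1.589  0.756 -0.012] roll 0.04 q [ -2.2  -3.   -2.7  91.3  -0.3 -12.8]
```

View pics/z5.png

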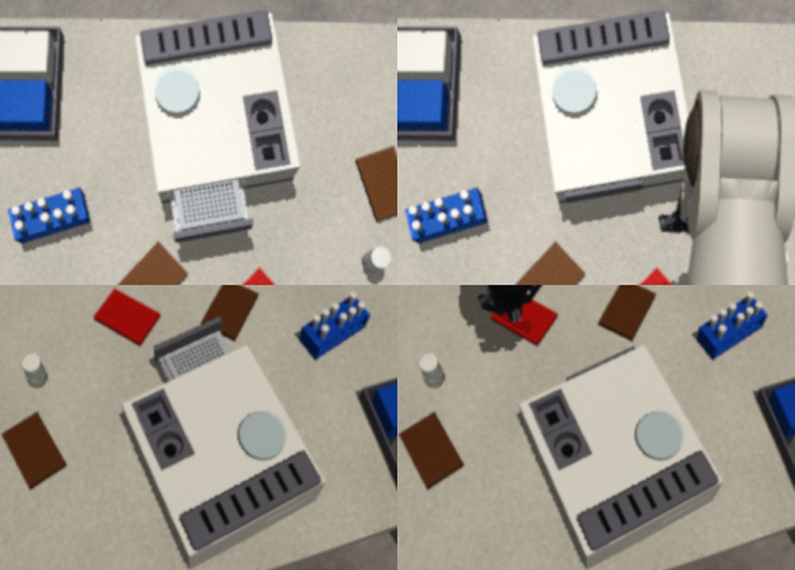

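View pics/s5.png

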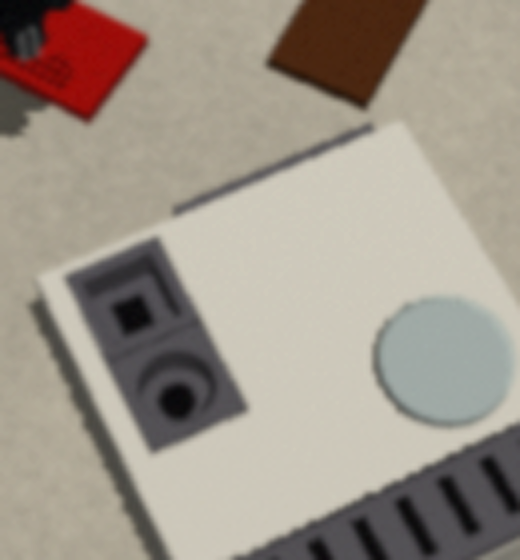

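```bash
python3 -c "
from workcell import job_done
print(job_done())"
```

```text
the job is handed in; nothing more can be done
None
```

The tray is pushed home and the reset key has been pressed and released; I handed the job in at about 12 s.

- **Tray:** I pushed it in with the shut fingertips until it hit the end stop. The force there rose from about 2 N to 35 N with no further travel. Afterwards the front plate lay flush along the reader's front in the scene, top and wrist pictures.
- **Microplate:** The push was slow and smooth. The plate is inside the closed reader, so I could not see it to confirm it is still seated.
- **Reset key:** I identified the round well as the rear one. The key bottomed at the expected height (TCP at 0.089 m), and I held it there for about 1.7 s at 7–13 N. I then lifted straight out, and the round key looks up in the last pictures.
- **Other things:** The square key was not touched. In the before and after pictures the jar, tube rack, dish and look-alikes stand where they did.

Two readings were slightly off:
- The top and scene cameras placed the key about 5 mm apart in x. I used their mean, which the wrist camera confirmed to about 1 mm.
- The tool picked up about 1° of tilt during the moves, with no visible effect.

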